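Stack the power units on the test bench

TASK

Draw the yellow-banded power unit right out of its bay onto the bench by its handle and let go; then take it across its body and set it squarely on the teal base unit. Stack the blue-banded unit squarely on top of it, so that all three are flush with their handles on the same side. Do not drop the units, and leave the spray can, multimeter and tape roll alone.

Things in the scene. Friction and masses are not known exactly. Their poses are not given: they have to be found in the camera images.
- base_unit: Teal closed power unit fixed to the bench, foot of the column: 120 (x) x 64 (y) x 46 mm high, flat top and underside, black end panels, white band round the rear half. Handle on the front end (-x): a dark bar along y, 10 mm thick, 48 long, 42 mm out from the face, 30 mm above the underside. Origin: centre of the body's underside; z up
- yellow_unit: Loose aluminium closed power unit, 0.75 kg, at first in the bay, handle sticking out: 120 (x) x 64 (y) x 46 mm high, flat top and underside, black end panels, yellow band round the rear half. Handle on the front end (-x): a dark bar along y, 10 mm thick, 48 long, 42 mm out from the face, 30 mm above the underside. Origin: centre of the body's underside; z up
- yellow_unit_handle (a point): Middle of the yellow-banded unit's handle bar, at (-102, 0, 30) mm in the unit's frame
- blue_unit: Loose aluminium closed power unit, 0.75 kg, standing free on the bench: 120 (x) x 64 (y) x 46 mm high, flat top and underside, black end panels, blue band round the rear half. Handle on the front end (-x): a dark bar along y, 10 mm thick, 48 long, 42 mm out from the face, 30 mm above the underside. Origin: centre of the body's underside; z up
- blue_unit_handle (a point): Middle of the blue-banded unit's handle bar, at (-102, 0, 30) mm in the unit's frame
- bay: Grey fixed bay with teal edges, no floor: two cheeks 56 mm high, 8 thick, 70 apart inside, from x = -50 to 68 mm; closed at the rear (+x), strapped over the top at x = 38 to 68, z = 52 to 56 mm; open at the front (-x). The unit in it stands on the bench, centred within 5 mm, its front 10 mm proud of the cheeks. Origin: on the bench midway between the cheeks; +x points into the bay
- spray_can: Bystander: closed spray can with green label, 56 mm diameter, 150 high, upright; origin: centre of its underside
- multimeter: Bystander: yellow multimeter lying on its back, 150 x 75 x 36 mm; origin: centre of its underside, x along its length
- tape_roll: Bystander: roll of red tape lying flat, 90 mm outer and 60 mm inner diameter, 24 high; origin: centre of its underside
Mind the look-alikes: they are no part of the job. Leave any red look-alike of the base_unit alone.

How it is judged:
On the way, in this order (a step that is already met when the one before it is completed fails the run):
1. the yellow-banded unit stands on the bench, wholly out of the bay, and has been let go (x of yellow_unit in the frame of bay below -0.11 m and height (world z) of yellow_unit below 0.006 m and angle between yellow_unit's own z axis and vertical below 0.05 rad and contact force between the fingers and yellow_unit below 0.05 N and linear speed of yellow_unit below 0.02 m/s), for 0.2 s.
2. the yellow-banded unit sits squarely on the base unit, handle on the same side, and has been let go (horizontal distance between yellow_unit and base_unit below 0.008 m and z of yellow_unit in the frame of base_unit between 0.042 and 0.05 m and angle between the x axis of yellow_unit and the x axis of base_unit, either way round below 0.1 rad and angle between yellow_unit's own z axis and vertical below 0.05 rad and x of yellow_unit_handle in the frame of base_unit below -0.08 m and contact force between the fingers and yellow_unit below 0.05 N and linear speed of yellow_unit below 0.02 m/s and angular speed of yellow_unit below 0.1 rad/s), for 0.2 s.
At the end, for the whole second after the job is handed in: The yellow-banded unit rests on the base unit and the blue-banded unit on the yellow one, each level (within 0.05 rad), released and at rest, its centre within 8 mm of the unit below and its sides parallel to it within 0.1 rad, all handles on the same side (all of step 2 and horizontal distance between blue_unit and yellow_unit below 0.008 m and z of blue_unit in the frame of yellow_unit between 0.042 and 0.05 m and angle between the x axis of blue_unit and the x axis of yellow_unit, either way round below 0.1 rad and angle between blue_unit's own z axis and vertical below 0.05 rad and x of blue_unit_handle in the frame of yellow_unit below -0.08 m and contact force between the fingers and blue_unit below 0.05 N and linear speed of blue_unit below 0.02 m/s and angular speed of blue_unit below 0.1 rad/s); the robot touches nothing.
It fails at once if the yellow-banded unit is dropped or thrown (faster than 0.5 m/s with the fingers off it) (contact force between the fingers and yellow_unit below 0.01 N and linear speed of yellow_unit above 0.5 m/s).
It fails at once if the blue-banded unit is dropped or thrown (faster than 0.5 m/s with the fingers off it) (contact force between the fingers and blue_unit below 0.01 N and linear speed of blue_unit above 0.5 m/s).
It fails at once if the spray can is moved by more than 30 mm or knocked over (distance of spray_can from where it was at the start of the episode above 0.03 m or angle between spray_can's own z axis and vertical above 0.4 rad).
It fails at once if the multimeter is moved by more than 30 mm or knocked over (distance of multimeter from where it was at the start of the episode above 0.03 m or angle between multimeter's own z axis and vertical above 0.4 rad).
It fails at once if the tape roll is moved by more than 30 mm or knocked over (distance of tape_roll from where it was at the start of the episode above 0.03 m or angle between tape_roll's own z axis and vertical above 0.4 rad).
It also fails if it takes over 72 s, if anything falls off the work surface, if the arm or the gripper's body presses on something with over 40 N, if the wrist force passes 120 N, or if a joint passes its speed limit or range.

ROBOT

A 6-joint arm with a two-finger parallel gripper is mounted at the origin on the work surface. World frame = base frame: x ahead of the robot, y to its left, z up, the work surface at z = 0. Lengths are in m, angles in rad, forces in N, time in s.
With the tool pointing down it reaches from about 0.35 to 0.775 m from the base axis. Payload 5.5 kg.
Tool frame: the origin (TCP) lies midway between the tips of the shut fingers; the grasp point (between the pads) lies 19 mm behind it; z points along the fingers, y is the direction in which the jaws open and shut (so a half turn about z gives the same grasp; the last joint's range is limited). The gripper opens to 85 mm and grips with 20 to 120 N. Pads are 22 mm wide; open, the fingers measure 114 mm over their backs; the gripper's body (76 mm by 85 mm) begins 54 mm behind the grasp point. The pads swing forward as they close: fully open they stand 13 mm farther back than shut.
Start: joints at [1.104, 0.313, 0.046, 1.304, 0, 1.431], TCP at [0.185, 0.545, 0.231] pointing down, gripper open.
Joint ranges: [-2.76, 2.76], [-0.86, 1.69], [-1.03, 1.26], [-2.2, 2.34], [-1.47, 1.5], [-3.14, 3.14]. Speed limits (rad/s): [2.57, 2.57, 3.14, 3.14, 3.14, 3.14].

INTERFACE

Orientations are given as a unit quaternion [w, x, y, z].
In Python, from station import robot gives the robot as it stands.
- The arm moves only by the tool carry_out, never from a script. Its argument "targets" is a list that holds one entry, the list of rows, each a list of 4 numbers: the shift along the tool's x, y, z in cm, then the turn about the tool's z in rad. A call has 1 to 20 rows; each row is the pose to reach, as a shift and turn from the pose commanded when the call began, along the tool's axes at that moment; what a row does not reach only later rows make up. A row lasts 1/12 s, in which the tool goes at most 41.7 mm and 7.16 degrees, less where a joint would pass 70% of its speed; a pose out of reach is approached as far as the arm can. A call with a gripper value outside its range is refused whole. "grip" is the closure in counts, from 0 (fully open) to 255 (shut), set as the call begins (left out, the last holds). The fingers move at their own pace and stop on an object; "newtons" is the grip in N (left out, the last holds). Time passes only in rows, so rows that repeat a pose let the fingers close. It gives the time, the measured TCP pose, the force and the opening at its end, in the units of the state.
- robot.observe(): the state, without advancing time (a new reading comes with each control period).
- robot.camera(name): name is "scene" or "top" or "wrist"; returns (picture, depth): 384x512x3 uint8, red, green, blue; 384x512 float32, m along the optical axis (not along the pixel's ray), 0 where there is no reading.
- robot.calibration(name): a dict with "fx", "fy", "cx", "cy" (pixels), "extrinsics" (4x4, takes a point from camera to world coordinates); the wrist camera has in their place "tool_from_camera" (4x4, takes a point from camera to tool coordinates, whose origin is the TCP and whose axes are the flange's). Camera axes: x right, y up, looking along -z (the intrinsics and any distortion apply to the point x, -y, -z); pixel columns grow to the right and rows downward; lengths in m; the calibration is good to about 2 mm. A picture is of the moment at which its call begins: read the wrist's pose just before it. calibration takes no time and is no camera call.
- robot.job_done(): hands the job in, once; it reports no verdict.
Trained networks look in the newest picture that a camera, given by its name, has taken for a name from the list of things; names that differ only in an ending like _2 or _b are one class to them, and where a whole thing is asked for, a point or a joint stands for the part that bears it (a point fixed in the world has none). Each returns a list of dicts, best first, with "score" (0 to 1); they miss things now and then, are a little off and sometimes report something else, mostly with a low value. They report only what shows in the picture. A call takes as long as a camera call. They do not tell look-alikes from the thing itself.
- robot.regions_of(camera, query): "pixels" (384x512 bool, what is visible of it) and "bbox" ([centre column, centre row, width, height] in pixels, round what is visible of it).
The state is a dict: "time": time; "joints": joint angles; "qd": joint speeds; "effort": joint torques, N m; "tool_pos": TCP position; "tcp_rot": TCP orientation; "wrist_force": force on the tool from outside, world axes, zero at the start; "wrist_torque": the same for the moment, N m; "opening": finger opening in m.
Only numpy, scipy, OpenCV 4.12 (cv2) and the standard library are available. Lean on these libraries where they do the work, as an engineer would, in place of code of your own. Each camera call takes 0.05 s, during which the arm holds its last target.

## Working session

There is one attempt and no reset: what is moved stays moved. The work goes in short steps, Python scripts to look and compute and a tool call to move; the robot and the scene stay as the last step left them, time stands still between calls to the robot, and variables do not carry over. Pictures are saved under pics/ and viewed, and the job is handed in when it is done.

Besides the shell and the picture viewer there is one more tool, called by a JSON object that holds its "fn" and its "kwargs". carry_out: Moves the arm, as the interface text tells. Its arguments: {"type":"object","properties":{"targets":{"type":"array","items":{"type":"array","items":{"type":"array","items":{"type":"number"}}}},"grip":{"type":"number"},"newtons":{"type":"number"}},"required":["targets"]}

```bash
mkdir -p pics; ls
cat > h.py <<'E'
import numpy as np, cv2
from station import robot
def save(n,im): cv2.imwrite('pics/'+n+'.png',im[:,:,::-1])
def pts(cam,d,cal=None):
    c=robot.calibration(cam); v,u=np.mgrid[0:384,0:512]
    P=np.stack([(u-c['cx'])/c['fx']*d,-(v-c['cy'])/c['fy']*d,-d],-1)
    T=np.array(c['extrinsics']) if 'extrinsics' in c else None
    return P,T,c
def world(cam,d):
    P,T,c=pts(cam,d)
    return P@T[:3,:3].T+T[:3,3]
E
python3 - <<'E'
from h import *
s=robot.observe();print(s)
for n in['scene','top']:
    im,d=robot.camera(n);save(n+'0',im);np.savez('pics/'+n+'0.npz',im=im,d=d)
    c=robot.calibration(n);print(n,c)
E
```

```text
pics
{'time': 0.0, 'joints': array([1.10438280e+00, 3.14031630e-01, 4.49820494e-02, 1.30357772e+00,
       4.59328536e-06, 1.43119954e+00]), 'qd': array([ 0.00122916,  0.00096363, -0.00038641,  0.0001005 ,  0.00024674,
        0.00094008]), 'effort': array([-9.24361558e-06, -4.80617881e+01,  2.98538071e+01,  1.91250688e-02,
       -2.69856246e-04,  6.60146071e-08]), 'tool_pos': array([0.18437133, 0.54411195, 0.23039234]), 'tcp_rot': array([-2.75364592e-04,  1.62682045e-01,  9.86678121e-01, -8.73097749e-04]), 'wrist_force': array([-0.58161177,  0.33941143,  0.44327935]), 'wrist_torque': array([-0.03461137, -0.01344299,  0.01509713]), 'opening': 0.08557842431903995}
scene {'fx': 477.0278852132986, 'fy': 477.0278852132986, 'cx': 251.39191248771363, 'cy': 193.02600942118468, 'extrinsics': array([[ 0.12620998, -0.66633644,  0.73489237,  1.68671201],
       [ 0.9919592 ,  0.0777672 , -0.09984595, -0.19377447],
       [ 0.00938047,  0.7415848 ,  0.67079356,  1.06474367],
       [ 0.        ,  0.        ,  0.        ,  1.        ]])}
top {'fx': 472.5651504777287, 'fy': 472.5651504777287, 'cx': 253.44026281288106, 'cy': 198.12984621041014, 'extrinsics': array([[ 0.00937913,  0.97898903, -0.20369712,  0.3283953 ],
       [-0.99995436,  0.00881129, -0.00369441, -0.0404486 ],
       [-0.00182195,  0.20372247,  0.97902698,  1.28868723],
       [ 0.        ,  0.        ,  0.        ,  1.        ]])}
```

View pics/scene0.png

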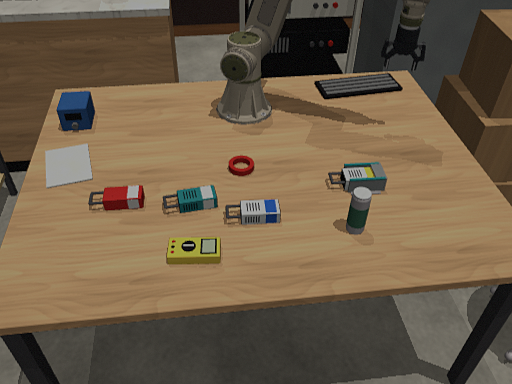

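View pics/top0.png

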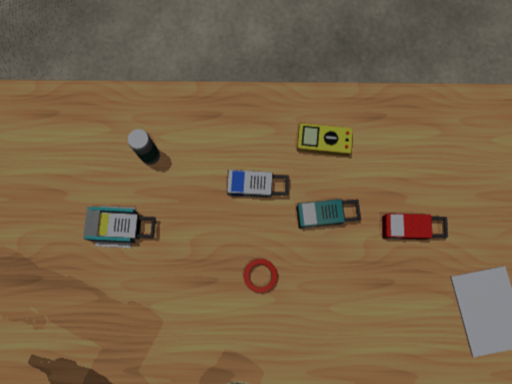

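The scene view shows, left to right, the red look-alike (120,198), the teal base (190,200), the blue unit (255,212) and the yellow unit in its bay (360,178). The can stands at (358,210), just in front of the bay. All the handles point towards world -y. In the top view the bay is at (112,225), blue at (252,183) and the base at (322,213).

```bash
cat >> h.py <<'E'
def fit(P,zlo,zhi,mask):
    m=mask&(P[...,2]>zlo)&(P[...,2]<zhi)
    q=P[m][:,:2]
    r=cv2.minAreaRect((q*1000).astype(np.float32))
    return r,len(q),np.median(P[m][:,2]) if len(q) else None
E
python3 - <<'E'
from h import *
out={}
for cam in ['top','scene']:
    im,d=robot.camera(cam)
    P=world(cam,d)
    for q in ['base_unit','yellow_unit','blue_unit','bay','yellow_unit_handle','blue_unit_handle','spray_can','multimeter','tape_roll']:
        try: R=robot.regions_of(cam,q)
        except Exception as e: print(q,e);continue
        for r in R[:3]:
            m=r['pixels']&(d>0)
            if m.sum()<5: continue
            X=P[m]; 
            f=fit(P,0.04,0.062,m) if cam=='top' else None
            print(cam,q,round(r['score'],2),np.round(r['bbox']),m.sum(),'med',np.round(np.median(X,0),3),'lo',np.round(np.percentile(X,2,0),3),'hi',np.round(np.percentile(X,98,0),3),f)
            out[f'{cam}_{q}_{round(r["score"],2)}']=m
    np.savez('pics/m_'+cam+'.npz',im=im,d=d,P=P,**out)
E
```

```text
top base_unit 0.84 [415. 225.  70.  28.] 1509 med [ 0.513 -0.455  0.044] lo [ 0.484 -0.554 -0.001] hi [ 0.547 -0.388  0.05 ] (((516.40087890625, -460.9480895996094), (147.08421325683594, 64.65340423583984), 89.46061706542969), 1077, np.float64(0.04557449801956848))
top base_unit 0.8 [328. 214.  65.  29.] 1416 med [ 0.548 -0.224  0.044] lo [ 0.514 -0.318 -0.001] hi [ 0.587 -0.156  0.05 ] (((550.958984375, -230.24395751953125), (64.27417755126953, 150.08282470703125), 6.4836015701293945), 1047, np.float64(0.04532888311042482))
top yellow_unit 0.62 [127. 225.  56.  31.] 1141 med [0.51  0.311 0.044] lo [0.479 0.232 0.015] hi [0.541 0.373 0.05 ] (((509.68505859375, 302.4436340332031), (146.77708435058594, 64.36468505859375), 87.17849731445312), 878, np.float64(0.044948742698684874))
top blue_unit 0.84 [258. 183.  60.  29.] 1351 med [ 0.627 -0.034  0.044] lo [ 0.598 -0.127  0.003] hi [0.663 0.034 0.05 ] (((630.2697143554688, -40.387664794921875), (152.825439453125, 64.77603149414062), 87.37126159667969), 1005, np.float64(0.04525940485311497))
top bay 0.64 [110. 226.  53.  43.] 1043 med [0.
[... 3352 characters left out ...]
0.47   0.285 -0.001] hi [0.566 0.407 0.059] None
scene yellow_unit_handle 0.74 [350. 180.  48.  24.] 519 med [0.516 0.296 0.044] lo [0.481 0.232 0.001] hi [0.55  0.373 0.054] None
scene blue_unit_handle 0.95 [254. 214.  55.  26.] 1099 med [ 0.655 -0.034  0.041] lo [ 0.603 -0.126 -0.001] hi [0.671 0.032 0.049] None
scene spray_can 0.7 [360. 210.  25.  47.] 858 med [0.74  0.25  0.098] lo [0.703 0.23  0.005] hi [0.75  0.28  0.152] None
scene multimeter 0.87 [197. 250.  54.  29.] 1372 med [ 0.782 -0.233  0.035] lo [ 0.732 -0.305  0.007] hi [ 0.809 -0.161  0.041] None
scene tape_roll 0.56 [244. 165.  22.  24.] 387 med [ 0.394 -0.056  0.019] lo [ 0.341 -0.096 -0.002] hi [ 0.433 -0.015  0.027] None
```

Run:
```python
from h import *
z=np.load('pics/m_top.npz')
P=z['P']; im=z['im']; d=z['d']
K=[k for k in z.files if k.startswith('top_')]
for k in ['top_base_unit_0.8','top_yellow_unit_0.62','top_blue_unit_0.84','top_bay_0.64']:
    m=z[k]
    X=P[m]; s=X[:,2]>0.04; c=X[s].mean(0)
    for a in [fit(P,0.04,0.052,m)[0]]: print(k,a)
    ang=np.radians({'b':96.5}.get('b') if 'base' in k else 87.3)
    e=np.array([np.cos(ang),np.sin(ang)]); n=np.array([-e[1],e[0]])
    u=(X[:,:2])@e; v=X[:,:2]@n
    h,b=np.histogram(u[s],np.arange(u.min(),u.max()+.005,.005)); print(' u',np.round(b[0],3),h)
    h2,b2=np.histogram(v[s],np.arange(v.min(),v.max()+.005,.005)); print(' v',np.round(b2[0],3),h2)
    hz=[round(float(np.median(X[(u>=b[i])&(u<b[i+1]),2])),3) if ((u>=b[i])&(u<b[i+1])).any() else 0 for i in range(len(b)-1)]; print(hz)
crop=im[160:260,70:370]; cv2.imwrite('pics/crop.png',cv2.resize(crop[:,:,::-1],None,fx=2.6,fy=2.6,interpolation=cv2.INTER_NEAREST))
```

```text
top_base_unit_0.8 ((550.958984375, -230.24395751953125), (64.27417755126953, 150.08282470703125), 6.4836015701293945)
 u -0.385 [ 0  0  0  1  0  0  0  0  0 23 42 44 42 45 44 47 40 42 40 46 44 39 42 45
 43 45 45 42 45 44 43 44 42 28  0]
 v -0.564 [ 0  0 56 84 85 79 80 87 81 77 83 84 77 86 88  0]
[0.032, 0.033, 0.033, 0.033, 0.034, 0.033, 0.032, 0.025, 0.032, 0.044, 0.045, 0.044, 0.045, 0.046, 0.045, 0.046, 0.046, 0.044, 0.046, 0.045, 0.044, 0.045, 0.045, 0.044, 0.045, 0.046, 0.045, 0.045, 0.045, 0.045, 0.045, 0.045, 0.044, 0.034, 0.003]
top_yellow_unit_0.62 ((509.68505859375, 302.4436340332031), (146.77708435058594, 64.36468505859375), 87.17849731445312)
 u 0.252 [ 1  1  0  0  0  0  0  0  0 34 45 44 44 45 41 44 42 40 46 43 43 44 46 43
 39 48 43 40 46 16]
 v -0.527 [56 66 66 68 69 68 66 71 71 71 70 74 62]
[0.033, 0.033, 0.032, 0.033, 0.032, 0.033, 0.033, 0.033, 0.034, 0.033, 0.044, 0.045, 0.045, 0.044, 0.045, 0.045, 0.046, 0.045, 0.045, 0.045, 0.046, 0.045, 0.045, 0.046, 0.045, 0.044, 0.045, 0.045, 0.044, 0.044]
top_blue_unit_0.84 ((630.2697143554688, -40.387664794921875), (152.8254394
[... 239 characters left out ...]
3, 0.035, 0.032, 0.033, 0.033, 0.034, 0.031, 0.029, 0.044, 0.045, 0.045, 0.045, 0.044, 0.045, 0.045, 0.045, 0.045, 0.044, 0.045, 0.045, 0.045, 0.045, 0.046, 0.045, 0.045, 0.044, 0.045, 0.046, 0.044, 0.045, 0.045, 0.045, 0.043, -0.001]
top_bay_0.64 ((512.895751953125, 347.86358642578125), (125.96454620361328, 86.85346984863281), 87.68335723876953)
 u 0.308 [21 12 15 15 12 17 18 12 15 14 16 13 17 13 17 14 13 23 67 62 58 65 62 62
 44  3]
 v -0.552 [ 0  0 44 90 65 26 24 26 27 25 25 25 23 25 21 23 24 24 89 94  0  0  0]
[0.04, 0.051, 0.032, 0.045, 0.031, 0.042, 0.046, 0.037, 0.032, 0.035, 0.042, 0.032, 0.04, 0.033, 0.046, 0.043, 0.028, 0.047, 0.054, 0.054, 0.054, 0.054, 0.054, 0.054, 0.054, 0.052]
```

View pics/crop.png

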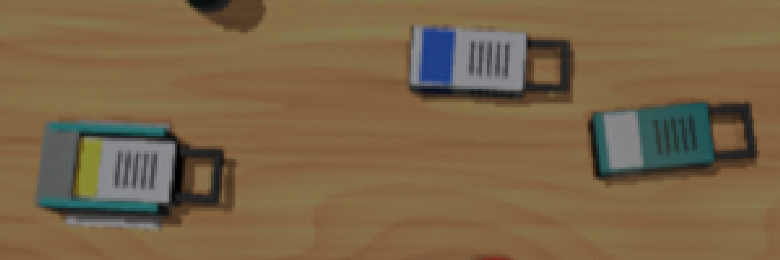

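```bash
cat >> h.py <<'E'
def body(P,m,zlo,zhi):
    """rect centre (m), axis angle deg (long axis, in 0..180), dims"""
    k=(m&(P[...,2]>zlo)&(P[...,2]<zhi)).astype(np.uint8)
    k=cv2.morphologyEx(k,cv2.MORPH_CLOSE,np.ones((3,3)))
    k=cv2.morphologyEx(k,cv2.MORPH_OPEN,np.ones((5,5)))>0
    k&=(P[...,2]>zlo)&(P[...,2]<zhi)
    q=P[k][:,:2]
    (cx,cy),(w,h),a=cv2.minAreaRect((q*1000).astype(np.float32))
    if w<h: a+=90
    mu,V=np.linalg.eigh(np.cov(q.T)); p=V[:,1]; pa=np.degrees(np.arctan2(p[1],p[0]))%180
    return np.round([cx,cy,a%180,max(w,h),min(w,h),pa],1), np.round(q.mean(0)*1000,1), np.round(np.median(P[k][:,2]),4)
E
python3 - <<'E'
from h import *
z=np.load('pics/m_top.npz'); P=z['P']
for k in ['top_base_unit_0.8','top_yellow_unit_0.62','top_blue_unit_0.84','top_bay_0.64']:
    print(k,body(P,z[k],0.04,0.06))
m=z['top_yellow_unit_0.62']; X=P[m]; X=X[X[:,1]<.272]; print(np.round(np.percentile(X,[1,50,99],axis=0),3), np.median(X[X[:,1]<.245],0))
E
```

```text
top_base_unit_0.8 (array([ 549.4, -216.1,   96.5,  121.7,   64.3,   96.3]), array([ 548.7, -215.9]), np.float64(0.0453))
top_yellow_unit_0.62 (array([510.8, 325.3,  87.2, 100.9,  64.4,  87.4]), array([510.3, 324.9]), np.float64(0.045))
top_blue_unit_0.84 (array([631.2, -24.2,  87.6, 120.4,  64.8,  87.5]), array([630.6, -23.7]), np.float64(0.0453))
top_bay_0.64 (array([514.7, 389.6,   2. ,  86.9,  37.9, 179.1]), array([515.6, 390.5]), np.float64(0.0548))
[[0.479 0.229 0.026]
 [0.509 0.241 0.033]
 [0.536 0.271 0.039]] [0.50851444 0.23501163 0.03292909]
```

```bash
cat >> h.py <<'E'
from scipy.spatial.transform import Rotation as Ro
def toolR(s):
    w,x,y,z=s['tcp_rot']; return Ro.from_quat([x,y,z,w]).as_matrix()
def yawy(s):
    R=toolR(s); return np.degrees(np.arctan2(R[1,1],R[0,1]))
def shift(tgt,yang=None):
    """tool shift cm + turn to bring TCP to tgt (m), tool y axis (mod 180) to yang deg"""
    s=robot.observe(); R=toolR(s)
    d=R.T@(np.array(tgt)-s['tool_pos'])*100
    t=0
    if yang is not None:
        t=-(((yang-yawy(s))+90)%180-90)
    print('t',round(s['time'],2),'pos',np.round(s['tool_pos'],4),'yawy',round(yawy(s),2),'open',round(s['opening'],4),'tilt',np.round(R[:,2],3),'F',np.round(s['wrist_force'],1))
    print('shift cm',np.round(d,2),'turn',round(np.radians(t),3))
E
python3 - <<'E'
from h import *
shift([.507,.2335,.11],87.3)
E
```

```text
t 1.1 pos [0.1846 0.5446 0.2313] yawy 71.28 open 0.0855 tilt [ 0.  0. -1.] F [ 0.1 -1.   0.1]
shift cm [-40.52 -19.12  12.13] turn -0.28
```

{"fn": "carry_out", "kwargs": {"targets": [[[-10,-4.8,0,-0.1],[-20,-9.5,3,-0.2],[-30,-14.2,6,-0.28],[-40.5,-19.1,12.1,-0.28],[-40.5,-19.1,12.1,-0.28],[-40.5,-19.1,12.1,-0.28],[-40.5,-19.1,12.1,-0.28],[-40.5,-19.1,12.1,-0.28],[-40.5,-19.1,12.1,-0.28],[-40.5,-19.1,12.1,-0.28],[-40.5,-19.1,12.1,-0.28],[-40.5,-19.1,12.1,-0.28],[-40.5,-19.1,12.1,-0.28],[-40.5,-19.1,12.1,-0.28],[-40.5,-19.1,12.1,-0.28]]], "grip": 160, "newtons": 50}}

```text
time: 2.35
tool_pos: [0.5061, 0.2345, 0.1107]
tcp_rot: [-0.0, 0.023, 1.0, 0.0]
wrist_force: [0.3, 1.0, 0.9]
opening: 0.0319
```

Run:
```python
from h import *
shift([.507,.2335,.014],87.3)
s=robot.observe(); im,d=robot.camera('wrist'); save('w1',im)
c=robot.calibration('wrist');print(c)
P,_,_=pts('wrist',d); T=np.array(c['tool_from_camera']); X=P@T[:3,:3].T+T[:3,3]; X=X@toolR(s).T+s['tool_pos']
np.savez('pics/w1.npz',X=X,d=d)
m=(d>0)&(X[...,2]>.024)&(X[...,2]<.04)&(X[...,1]<.26)&(X[...,1]>.2)&(abs(X[...,0]-.507)<.04)
print(m.sum(),np.round(np.percentile(X[m],[2,50,98],axis=0),4))
q=X[m]; b=q[q[:,1]<.242]; print(np.round(np.percentile(b,[2,50,98],axis=0),4))
```

```text
t 2.35 pos [0.5061 0.2345 0.1107] yawy 87.38 open 0.0319 tilt [-0.  0. -1.] F [0.3 1.  0.9]
shift cm [-0.1  -0.1   9.67] turn 0.001
{'fx': 304.60932800477786, 'fy': 304.60932800477786, 'cx': 260.24264913168264, 'cy': 195.50557451385197, 'tool_from_camera': array([[-4.00471074e-04,  9.57338134e-01,  2.88969785e-01,
         7.39886735e-02],
       [ 9.99999915e-01,  4.12408195e-04,  1.95762624e-05,
         7.66462408e-04],
       [-1.00432405e-04,  2.88969769e-01, -9.57338218e-01,
        -1.41165479e-01],
       [ 0.00000000e+00,  0.00000000e+00,  0.00000000e+00,
         1.00000000e+00]])}
1579 [[0.4804 0.231  0.0282]
 [0.5056 0.2396 0.0326]
 [0.5358 0.259  0.0343]]
[[0.4804 0.2307 0.029 ]
 [0.5074 0.2362 0.0327]
 [0.5346 0.2414 0.0343]]
```

View pics/w1.png

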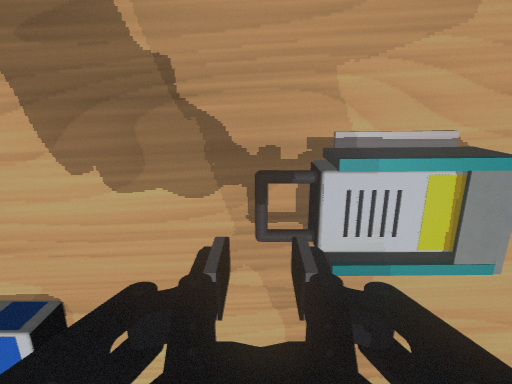

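The wrist view shows the handle loop at columns 255–315, rows 170–240. The bar is clear of both fingers and measures (0.508, 0.236). I'm descending onto it and closing.

{"fn": "carry_out", "kwargs": {"targets": [[[-0.2,-0.1,3,0],[-0.2,0.1,5,0],[-0.2,0.1,7,0],[-0.2,0.1,8.5,0],[-0.2,0.1,9.5,0],[-0.2,0.1,9.9,0],[-0.2,0.1,9.9,0]]]}}

```text
time: 2.98
tool_pos: [0.508, 0.2353, 0.011]
tcp_rot: [-0.0, 0.023, 1.0, -0.0]
wrist_force: [-0.7, 0.5, 0.2]
opening: 0.0318
```

{"fn": "carry_out", "kwargs": {"targets": [[[0,0,0,0],[0,0,0,0],[0,0,0,0],[0,0,0,0],[0,0,0,0],[0,0,0,0]]], "grip": 255, "newtons": 50}}

```text
time: 3.48
tool_pos: [0.5098, 0.2351, 0.0126]
tcp_rot: [0.001, 0.023, 1.0, 0.001]
wrist_force: [-1.4, 0.6, 5.6]
opening: 0.0083
```

Run:
```python
from h import *
s=robot.observe(); p=s['tool_pos']; a=np.radians(87.3)
shift(p-.138*np.array([np.cos(a),np.sin(a),0]))
im,d=robot.camera('wrist'); save('w2',im)
```

```text
t 3.48 pos [0.5098 0.2351 0.0126] yawy 87.33 open 0.0083 tilt [ 0.002  0.001 -1.   ] F [-1.4  0.6  5.6]
shift cm [ 1.00e-02 -1.38e+01 -2.00e-02] turn 0.0
```

View pics/w2.png

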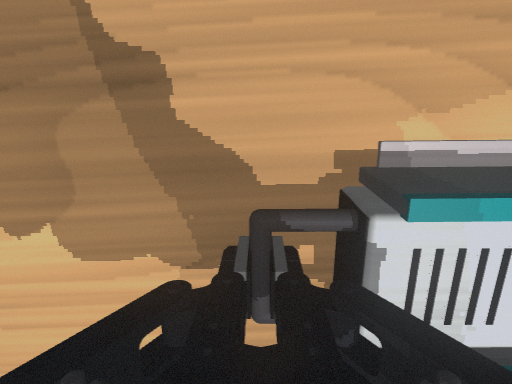

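The bar is held between the pads (opening 8 mm). Next I pull it slowly out of the bay.

{"fn": "carry_out", "kwargs": {"targets": [[[0,-0.3,0,0],[0,-1,0,0],[0,-1.8,0,0],[0,-2.6,0,0],[0,-3.4,0,0],[0,-4.3,0,0],[0,-5.2,0,0],[0,-6.1,0,0],[0,-7,0,0],[0,-7.9,0,0],[0,-8.8,0,0],[0,-9.7,0,0],[0,-10.6,0,0],[0,-11.5,0,0],[0,-12.3,0,0],[0,-13,0,0],[0,-13.5,0,0],[0,-13.8,0,0],[0,-13.8,0,0],[0,-13.8,0,0]]]}}

```text
time: 5.2
tool_pos: [0.5038, 0.097, 0.0125]
tcp_rot: [0.001, 0.024, 1.0, 0.001]
wrist_force: [-0.7, 3.2, 6.2]
opening: 0.0083
```

Run:
```python
from h import *
im,d=robot.camera('top'); P=world('top',d); save('t2',im[100:330])
shift([.5,.1,.1])
for q in ['yellow_unit','blue_unit']:
    R=robot.regions_of('top',q)
    for r in R[:2]: 
        try: print(q,r['score'],r['bbox'],body(P,r['pixels']&(d>0),.04,.06))
        except Exception as e: print(e)
```

```text
t 5.25 pos [0.5038 0.097  0.0125] yawy 87.31 open 0.0082 tilt [ 0.003  0.001 -1.   ] F [0.1 2.7 6.3]
shift cm [ 0.37  0.3  -8.76] turn 0.0
yellow_unit 0.53 [143.5, 147.1, 30.4, 35.7] (array([ 0.,  0.,  0.,  0.,  0., nan]), array([nan, nan]), np.float64(nan))
yellow_unit 0.42 [173.5, 226.8, 61.8, 25.4] (array([ 0.,  0.,  0.,  0.,  0., nan]), array([nan, nan]), np.float64(nan))
blue_unit 0.88 [258.7, 184.8, 61.4, 30.3] (array([631.7, -24. ,  87.8, 120.3,  65. ,  87.5]), array([630.6, -23.7]), np.float64(0.045))
  avg = a.mean(axis, **keepdims_kw)
  ret = um.true_divide(
h.py:26: RuntimeWarning: Degrees of freedom <= 0 for slice
  mu,V=np.linalg.eigh(np.cov(q.T)); p=V[:,1]; pa=np.degrees(np.arctan2(p[1],p[0]))%180
  c *= np.true_divide(1, fact)
  c *= np.true_divide(1, fact)
h.py:27: RuntimeWarning: Mean of empty slice.
  return np.round([cx,cy,a%180,max(w,h),min(w,h),pa],1), np.round(q.mean(0)*1000,1), np.round(np.median(P[k][:,2]),4)
  return _methods._mean(a, axis=axis, dtype=dtype,
  ret = ret.dtype.type(ret / rcount)
```

View pics/t2.png

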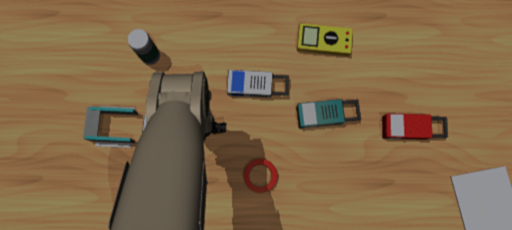

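The bay at (110,125) is empty and the unit came out with the handle. I'm releasing it and rising.

{"fn": "carry_out", "kwargs": {"targets": [[[0,0,0,0],[0,0,0,0],[0,0,0,0],[0,0,0,0],[0,0,0,0],[0,0,0,0],[0,0,0,0]]], "grip": 155}}

```text
time: 5.93
tool_pos: [0.5023, 0.0967, 0.0112]
tcp_rot: [-0.0, 0.023, 1.0, -0.0]
wrist_force: [0.9, 0.1, 0.5]
opening: 0.0335
```

{"fn": "carry_out", "kwargs": {"targets": [[[0,0,-1,0],[0,0,-3,0],[0,0,-6,0],[0,0,-10,0],[0,0,-14,0],[-5,5,-14,-0.12],[-10,5,-14,-0.24],[-15,5,-14,-0.36],[-15,5,-14,-0.48],[-15,5,-14,-0.6],[-15,5,-14,-0.6],[-15,5,-14,-0.6],[-15,5,-14,-0.6],[-15,5,-14,-0.6]]]}}

```text
time: 7.1
tool_pos: [0.6535, 0.1397, 0.1524]
tcp_rot: [0.0, -0.272, 0.962, 0.0]
wrist_force: [0.5, -0.2, -0.8]
opening: 0.0336
```

```bash
python3 - 2>/dev/null <<'E'
from h import *
im,d=robot.camera('top'); P=world('top',d); save('t3',im[100:330])
shift([.5,.1,.1])
for q in ['yellow_unit','blue_unit']:
    R=robot.regions_of('top',q)
    for r in R[:3]: print(q,r['score'],r['bbox'],body(P,r['pixels']&(d>0),.04,.06))
E
```

```text
t 7.15 pos [0.6537 0.1397 0.1525] yawy 121.62 open 0.0334 tilt [ 0.001  0.    -1.   ] F [-0.4  0.4  0.1]
shift cm [15.18  4.68  5.24] turn 0.0
yellow_unit 0.7 [196.8, 226.8, 25.5, 26.7] (array([ 0.,  0.,  0.,  0.,  0., nan]), array([nan, nan]), np.float64(nan))
yellow_unit 0.29 [259.2, 184.4, 63.5, 29.4] (array([631.4, -24.1,  87. , 120.8,  64.7,  86.6]), array([630.6, -24.1]), np.float64(0.0452))
blue_unit 0.88 [258.8, 183.4, 61.3, 27.9] (array([631.6, -24.2,  87. , 121. ,  65.1,  87.4]), array([630.8, -24.6]), np.float64(0.0452))
blue_unit 0.69 [259.1, 276.0, 34.9, 34.7] (array([ 0.,  0.,  0.,  0.,  0., nan]), array([nan, nan]), np.float64(nan))
```

View pics/t3.png

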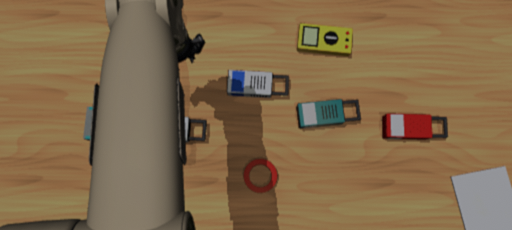

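```bash
python3 - 2>/dev/null <<'E'
from h import *
shift([.506,.1995,.14],177.3)
E
```

```text
t 7.25 pos [0.654  0.1397 0.1524] yawy 121.65 open 0.0332 tilt [ 0.001  0.    -1.   ] F [-0.5  0.6  0.1]
shift cm [ 9.46 12.86  1.23] turn -0.971
```

{"fn": "carry_out", "kwargs": {"targets": [[[2.4,3.2,0.3,-0.12],[4.8,6.4,0.6,-0.24],[7,9.6,0.9,-0.36],[9.5,12.9,1.2,-0.48],[9.5,12.9,1.2,-0.6],[9.5,12.9,1.2,-0.72],[9.5,12.9,1.2,-0.84],[9.5,12.9,1.2,-0.97],[9.5,12.9,1.2,-0.97],[9.5,12.9,1.2,-0.97],[9.5,12.9,1.2,-0.97]]], "grip": 0}}

```text
time: 8.17
tool_pos: [0.5059, 0.1995, 0.1396]
tcp_rot: [0.0, -0.689, 0.725, -0.0]
wrist_force: [-1.0, 1.1, 0.6]
opening: 0.0854
```

```bash
cat >> h.py <<'E'
def wrist(n):
    s=robot.observe(); im,d=robot.camera('wrist'); save(n,im)
    c=robot.calibration('wrist')
    P,_,_=pts('wrist',d); T=np.array(c['tool_from_camera']); X=P@T[:3,:3].T+T[:3,3]; X=X@toolR(s).T+s['tool_pos']
    np.savez('pics/'+n+'.npz',X=X,d=d,im=im)
    return im,d,X,s
E
python3 - 2>/dev/null <<'E'
from h import *
im,d,X,s=wrist('w3')
shift([.506,.1995,.14],177.3)
for r in robot.regions_of('wrist','yellow_unit')[:2]:
    print(r['score'],r['bbox'],body(X,r['pixels']&(d>0),.04,.055))
E
```

```text
t 8.22 pos [0.506  0.1995 0.1395] yawy 177.11 open 0.0855 tilt [ 0.  0. -1.] F [-0.3  1.   0.3]
shift cm [-0.   -0.   -0.05] turn -0.003
0.62 [258.8, 162.2, 82.3, 204.8] (array([507.2, 200. ,  87.6, 122. ,  64.2,  87.5]), array([506.9, 194.7]), np.float64(0.0446))
```

View pics/w3.png

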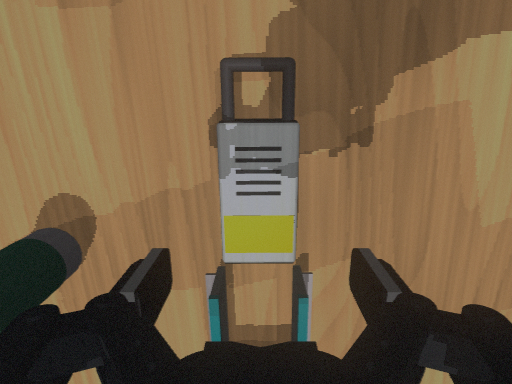

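The wrist view shows the yellow unit at columns 220–298, rows 120–262, clear of the bay cheeks, which start at row 270. It measures 122 x 64 mm at (0.507, 0.200), axis 87.5°. I'm descending across the body.

{"fn": "carry_out", "kwargs": {"targets": [[[-0.05,-0.12,3,0],[-0.05,-0.12,6,-0.005],[-0.05,-0.12,8,-0.005],[-0.05,-0.12,10,-0.005],[-0.05,-0.12,11.5,-0.005],[-0.05,-0.12,12.6,-0.005],[-0.05,-0.12,13.1,-0.005],[-0.05,-0.12,13.1,-0.005]]]}}

```text
time: 8.93
tool_pos: [0.5063, 0.1997, 0.007]
tcp_rot: [-0.001, -0.692, 0.722, 0.001]
wrist_force: [-0.2, 0.2, -0.8]
opening: 0.0853
```

{"fn": "carry_out", "kwargs": {"targets": [[[0,0,0,0],[0,0,0,0],[0,0,0,0],[0,0,0,0],[0,0,0,0]]], "grip": 255, "newtons": 80}}

```text
time: 9.35
tool_pos: [0.5081, 0.2002, 0.0096]
tcp_rot: [0.001, -0.692, 0.722, -0.0]
wrist_force: [-1.4, 0.0, 6.5]
opening: 0.0624
```

```bash
python3 - 2>/dev/null <<'E'
from h import *
im,d,X,s=wrist('w4')
shift([.5497,-.2165,.2],186.5)
E
```

```text
t 9.4 pos [0.5081 0.2002 0.0095] yawy 177.55 open 0.063 tilt [ 0.002  0.001 -1.   ] F [-0.8  0.5  6.4]
shift cm [ 41.44  -5.98 -19.07] turn -0.156
```

View pics/w4.png

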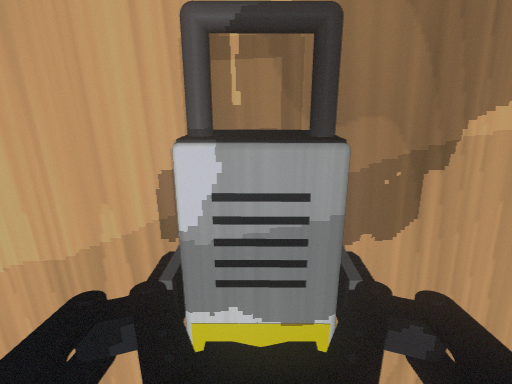

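Both pads are on the sides of the body (opening 63 mm) and the unit sits centred. I'm lifting it.

{"fn": "carry_out", "kwargs": {"targets": [[[0,0,-0.4,0],[0,0,-1.2,0],[0,0,-2.4,0],[0,0,-3.8,0],[0,0,-5.4,0],[0,0,-7,0],[0,0,-8.6,0],[0,0,-10.2,0],[0,0,-11.8,0],[0,0,-13,0],[0,0,-13.8,0],[0,0,-14,0],[0,0,-14,0]]]}}

```text
time: 10.48
tool_pos: [0.5072, 0.2, 0.1485]
tcp_rot: [0.0, -0.692, 0.722, -0.0]
wrist_force: [-0.0, -0.1, -7.2]
opening: 0.0629
```

```bash
python3 - 2>/dev/null <<'E'
from h import *
im,d,X,s=wrist('w5')
shift([.5497,-.2165,.16],186.5)
E
```

```text
t 10.53 pos [0.5068 0.1999 0.1477] yawy 177.56 open 0.0632 tilt [-0.001 -0.    -1.   ] F [-0.9  0.6 -7.3]
shift cm [41.41 -6.06 -1.22] turn -0.156
```

View pics/w5.png

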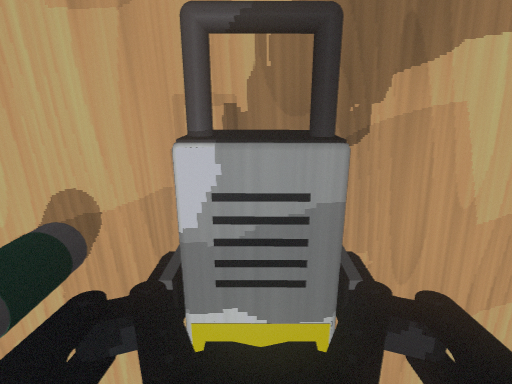

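{"fn": "carry_out", "kwargs": {"targets": [[[0.6,-0.1,-0.1,-0.003],[2,-0.3,-0.3,-0.008],[4.2,-0.6,-0.6,-0.016],[6.8,-1,-0.9,-0.026],[9.6,-1.4,-1.2,-0.036],[12.4,-1.8,-1.2,-0.047],[15.2,-2.2,-1.2,-0.058],[18,-2.6,-1.2,-0.068],[20.8,-3,-1.2,-0.079],[23.6,-3.4,-1.2,-0.09],[26.4,-3.8,-1.2,-0.1],[29.2,-4.2,-1.2,-0.11],[32,-4.6,-1.2,-0.12],[34.6,-5,-1.2,-0.13],[37,-5.4,-1.2,-0.14],[39,-5.7,-1.2,-0.147],[40.5,-5.9,-1.2,-0.152],[41.2,-6.1,-1.2,-0.154],[41.4,-6.1,-1.2,-0.154],[41.4,-6.1,-1.2,-0.154]]]}}

```text
time: 12.2
tool_pos: [0.55, -0.2163, 0.1594]
tcp_rot: [0.0, 0.745, -0.667, -0.001]
wrist_force: [0.1, -0.3, -6.7]
opening: 0.063
```

```bash
python3 - 2>/dev/null <<'E'
from h import *
im,d=robot.camera('scene'); save('s6',cv2.resize(im[100:280,60:320],None,fx=3,fy=3)); 
shift([.5497,-.2165,.09],186.4)
E
```

```text
t 12.25 pos [ 0.5499 -0.2156  0.1596] yawy -173.62 open 0.0629 tilt [-0.001  0.001 -1.   ] F [-0.6 -0.1 -7.4]
shift cm [0.1  0.03 6.96] turn -0.0
```

View pics/s6.png

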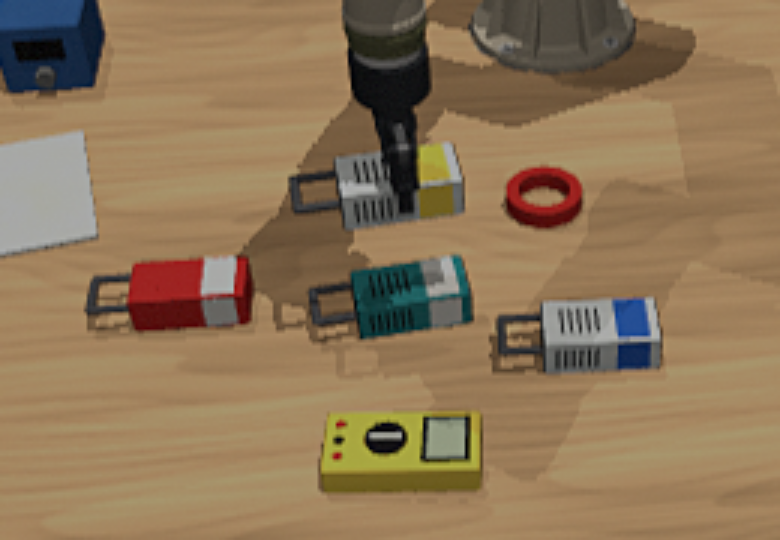

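The yellow unit is held above the teal base with its handle on the same side (left here). I'm lowering it to about 8 mm above.

{"fn": "carry_out", "kwargs": {"targets": [[[0.05,0,0.5,0],[0.05,0,1.5,0],[0.05,0,3,0],[0.05,0,4.5,0],[0.05,0,6,0],[0.05,0,7.4,0],[0.05,0,8.5,0],[0.05,0,9.2,0],[0.05,0,9.5,0],[0.05,0,9.5,0],[0.05,0,9.5,0]]]}}

```text
time: 13.17
tool_pos: [0.551, -0.2168, 0.0657]
tcp_rot: [-0.0, 0.745, -0.667, 0.0]
wrist_force: [-0.8, 0.7, -6.5]
opening: 0.063
```

```bash
python3 - 2>/dev/null <<'E'
from h import *
im,d=robot.camera('scene'); save('s7',cv2.resize(im[130:260,130:290],None,fx=4,fy=4)); P=world('scene',d)
shift([.5497,-.2165,.0565],186.4)
a=np.radians(96.4); e=np.array([np.cos(a),np.sin(a)]); n=np.array([-e[1],e[0]])
q=P[...,:2]-[.5494,-.2161]; u=q@e; v=q@n
near=(d>0)&(abs(u)<.08)&(abs(v)<.05)
# side faces (+x side => v = -0.032)
for lo,hi in[(.008,.038),(.062,.09)]:
    m=near&(P[...,2]>lo)&(P[...,2]<hi)&(v<-.02); 
    U=u[m]; V=v[m]
    pf=np.polyfit(U[abs(U)<.05],V[abs(U)<.05],1)
    print(lo,m.sum(),'u',np.round(np.percentile(U,[1,3,50,97,99])*1e3,1),'v med',round(np.median(V)*1e3,1),'slope',np.round(pf,4))
E
```

```text
t 13.22 pos [ 0.5513 -0.217   0.0661] yawy -173.61 open 0.0631 tilt [ 0.001 -0.001 -1.   ] F [-0.6  0.  -6.7]
shift cm [-0.07  0.15  0.96] turn -0.0
0.008 286 u [-76.6 -69.8  -7.8  55.8  59.2] v med -35.0 slope [-0.005  -0.0351]
0.062 256 u [-76.5 -72.7 -11.2  52.4  55.4] v med -34.1 slope [ 0.0057 -0.035 ]
```

View pics/s7.png

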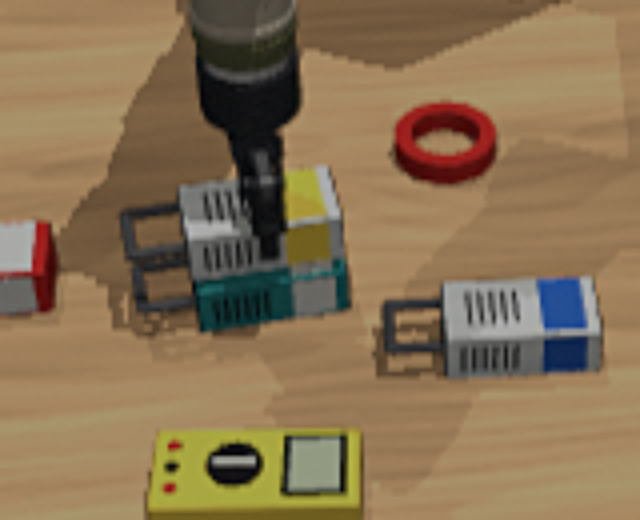

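Yellow's rear edge sits about 3 mm further towards the handle side than the base's rear edge, while the sides agree within 1 mm. I shift 2.5 mm back and lower.

{"fn": "carry_out", "kwargs": {"targets": [[[-0.12,0,0,0],[-0.25,0,0,0],[-0.25,0,0.3,0],[-0.25,0,0.5,0],[-0.25,0,0.7,0],[-0.25,0,0.8,0],[-0.25,0,0.9,0],[-0.25,0,0.9,0]]]}}

```text
time: 13.88
tool_pos: [0.5501, -0.2142, 0.0559]
tcp_rot: [0.0, 0.745, -0.667, -0.0]
wrist_force: [-0.8, -0.2, -6.7]
opening: 0.0631
```

```bash
python3 - 2>/dev/null <<'E'
from h import *
shift([.5497,-.2145,.0555],186.4)
E
```

```text
t 13.88 pos [ 0.5501 -0.2142  0.0559] yawy -173.62 open 0.0631 tilt [-0.  0. -1.] F [-0.8 -0.2 -6.7]
shift cm [0.03 0.05 0.04] turn -0.0
```

{"fn": "carry_out", "kwargs": {"targets": [[[0,0,0.05,0],[0,0,0.1,0],[0,0,0.1,0],[0,0,0.1,0]]]}}

```text
time: 14.22
tool_pos: [0.5504, -0.2143, 0.0556]
tcp_rot: [-0.0, 0.745, -0.667, 0.0]
wrist_force: [-0.9, 0.3, -3.5]
opening: 0.063
```

{"fn": "carry_out", "kwargs": {"targets": [[[0,0,0.05,0],[0,0,0.1,0],[0,0,0.1,0],[0,0,0.1,0]]]}}

```text
time: 14.55
tool_pos: [0.5504, -0.2143, 0.0555]
tcp_rot: [-0.0, 0.745, -0.667, 0.0]
wrist_force: [-4.3, 1.8, 4.9]
opening: 0.0633
```

Contact is made (the vertical force has reversed). I'm letting go.

{"fn": "carry_out", "kwargs": {"targets": [[[0,0,0,0],[0,0,0,0],[0,0,0,0],[0,0,0,0],[0,0,0,0],[0,0,0,0]]], "grip": 0}}

```text
time: 15.05
tool_pos: [0.5505, -0.2143, 0.0542]
tcp_rot: [-0.0, 0.745, -0.667, 0.0]
wrist_force: [0.0, 0.5, 0.3]
opening: 0.0851
```

```bash
python3 - 2>/dev/null <<'E'
from h import *
im,d=robot.camera('scene'); save('s8',cv2.resize(im[130:260,130:290],None,fx=4,fy=4)); P=world('scene',d)
shift([.5497,-.2145,.0565],186.4)
a=np.radians(96.4); e=np.array([np.cos(a),np.sin(a)]); n=np.array([-e[1],e[0]])
q=P[...,:2]-[.5494,-.2161]; u=q@e; v=q@n
near=(d>0)&(abs(u)<.08)&(abs(v)<.05)
for lo,hi in[(.008,.038),(.054,.084)]:
    m=near&(P[...,2]>lo)&(P[...,2]<hi)&(v<-.02); 
    U=u[m]; V=v[m]
    pf=np.polyfit(U[abs(U)<.05],V[abs(U)<.05],1)
    print(lo,m.sum(),'u',np.round(np.percentile(U,[1,3,50,97,99])*1e3,1),'v med',round(np.median(V)*1e3,1),'slope',np.round(pf,4))
E
```

```text
t 15.1 pos [ 0.5505 -0.2143  0.0542] yawy -173.62 open 0.0855 tilt [ 0.  0. -1.] F [-0.1  0.   1.2]
shift cm [ 0.01  0.08 -0.23] turn -0.0
0.008 286 u [-76.5 -69.9  -6.7  55.9  59.4] v med -34.8 slope [-0.0101 -0.0352]
0.054 250 u [-76.9 -71.  -15.4  56.8  58.8] v med -33.6 slope [-0.0019 -0.0343]
```

View pics/s8.png

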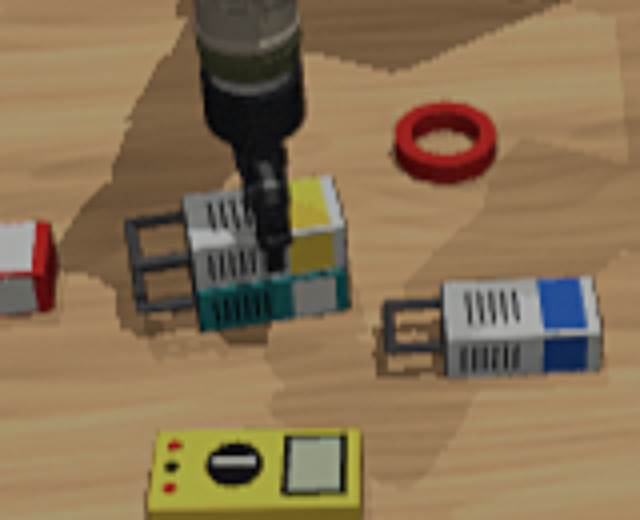

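Yellow sits flush on the base: rear edges agree within 1 mm, sides within about 1 mm. Now I rise and measure it with the wrist camera.

{"fn": "carry_out", "kwargs": {"targets": [[[0,0,-0.5,0],[0,0,-1.5,0],[0,0,-3,0],[0,0,-5,0],[0,0,-8,0],[0,0,-11,0],[0,0,-14,0],[0,0,-14,0],[0,0,-14,0],[0,0,-14,0]]]}}

```text
time: 15.93
tool_pos: [0.5503, -0.2142, 0.1946]
tcp_rot: [-0.0, 0.745, -0.667, 0.0]
wrist_force: [-0.3, 0.1, -0.1]
opening: 0.0856
```

```bash
python3 - 2>/dev/null <<'E'
from h import *
im,d,X,s=wrist('w9')
shift([.6312,-.024,.14],177.5)
m=np.ones_like(d,bool)&(d>0)&(abs(X[...,0]-.55)<.1)&(abs(X[...,1]+.215)<.1)
print(body(X,m,.082,.1))
for r in robot.regions_of('wrist','yellow_unit')[:2]:
    print(r['score'],r['bbox'],body(X,r['pixels']&(d>0),.08,.1))
E
```

```text
t 15.98 pos [ 0.5498 -0.214   0.1936] yawy -173.62 open 0.0853 tilt [-0.001  0.001 -1.   ] F [-0.7 -0.8 -0.6]
shift cm [-17.97 -10.21   5.37] turn 0.155
(array([ 550.1, -214.5,   96.2,  121.9,   64.5,   96.1]), array([ 550.7, -219.5]), np.float64(0.0906))
0.56 [261.6, 160.9, 82.9, 200.4] (array([ 550.3, -214.7,   96.5,  122.1,   64.6,   96.1]), array([ 550.7, -219.6]), np.float64(0.0906))
0.27 [352.9, 312.0, 28.1, 51.0] (array([ 0.,  0.,  0.,  0.,  0., nan]), array([nan, nan]), np.float64(nan))
```

View pics/w9.png

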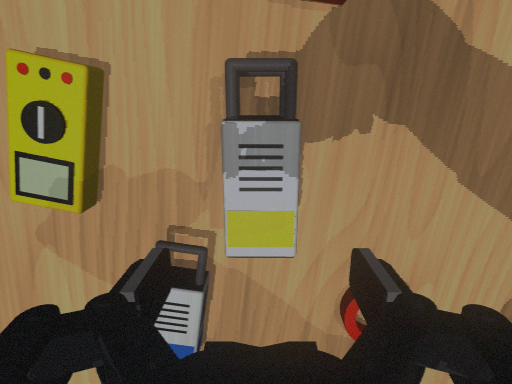

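The wrist view puts yellow at columns 222–298, rows 120–257. It measures (0.5502, -0.2146), angle 96.2°, top at 0.091 m, and covers the base. Now to blue.

{"fn": "carry_out", "kwargs": {"targets": [[[-3,-1.7,0,0.05],[-6,-3.4,0,0.1],[-9,-5.1,1,0.155],[-12,-6.8,2,0.155],[-15,-8.5,4,0.155],[-18,-10.2,5.4,0.155],[-18,-10.2,5.4,0.155],[-18,-10.2,5.4,0.155],[-18,-10.2,5.4,0.155],[-18,-10.2,5.4,0.155]]]}}

```text
time: 16.87
tool_pos: [0.6314, -0.025, 0.1403]
tcp_rot: [-0.0, -0.691, 0.723, 0.0]
wrist_force: [0.2, -0.1, 0.0]
opening: 0.0854
```

```bash
python3 - 2>/dev/null <<'E'
from h import *
im,d,X,s=wrist('w10')
m=(d>0)&(abs(X[...,0]-.631)<.1)&(abs(X[...,1]+.024)<.1)
b=body(X,m,.038,.055);print(b)
shift([b[0][0]/1e3,b[0][1]/1e3,.007],b[0][2]+90)
for r in robot.regions_of('wrist','blue_unit')[:2]:
    print(r['score'],r['bbox'],body(X,r['pixels']&(d>0),.038,.055))
E
```

```text
(array([633.4, -22.6,  87.3, 120.9,  64.5,  87.2]), array([633.1, -27.7]), np.float64(0.0446))
t 16.92 pos [ 0.6316 -0.0253  0.1406] yawy 177.4 open 0.0851 tilt [ 0. -0. -1.] F [ 0.7  0.1 -0.4]
shift cm [-0.28 -0.17 13.36] turn 0.002
0.73 [258.9, 162.2, 86.0, 207.1] (array([633.4, -22.6,  87.3, 120.9,  64.5,  87.2]), array([633.1, -27.7]), np.float64(0.0446))
```

View pics/w10.png

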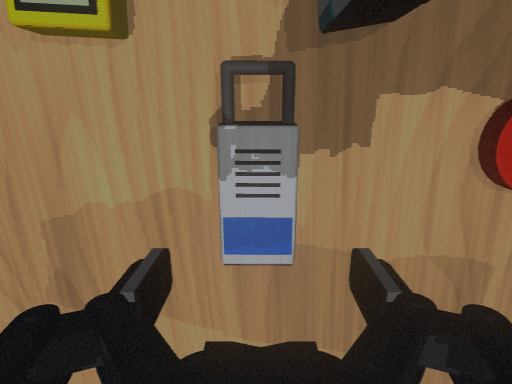

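Blue is at columns 218–298, rows 123–264, measured at (0.6334, -0.0226), angle 87.3°. Descending and gripping.

{"fn": "carry_out", "kwargs": {"targets": [[[-0.28,-0.17,3,0],[-0.28,-0.17,6,0],[-0.28,-0.17,8,0],[-0.28,-0.17,10,0],[-0.28,-0.17,11.6,0],[-0.28,-0.17,12.8,0],[-0.28,-0.17,13.3,0],[-0.28,-0.17,13.3,0]]]}}

```text
time: 17.63
tool_pos: [0.6327, -0.0219, 0.0064]
tcp_rot: [-0.0, -0.691, 0.723, 0.001]
wrist_force: [-0.1, 0.3, 0.3]
opening: 0.0854
```

{"fn": "carry_out", "kwargs": {"targets": [[[0,0,0,0],[0,0,0,0],[0,0,0,0],[0,0,0,0],[0,0,0,0]]], "grip": 255, "newtons": 80}}

```text
time: 18.05
tool_pos: [0.6347, -0.0216, 0.009]
tcp_rot: [0.001, -0.691, 0.722, -0.001]
wrist_force: [-0.8, -0.8, 5.2]
opening: 0.0631
```

```bash
python3 - 2>/dev/null <<'E'
from h import *
im,d,X,s=wrist('w11')
shift([.5502,-.2145,.2],186.2)
E
```

```text
t 18.1 pos [ 0.6347 -0.0216  0.009 ] yawy 177.5 open 0.0629 tilt [ 0.003 -0.001 -1.   ] F [-0.5 -0.4  6.4]
shift cm [ 19.65   7.55 -19.11] turn -0.152
```

View pics/w11.png

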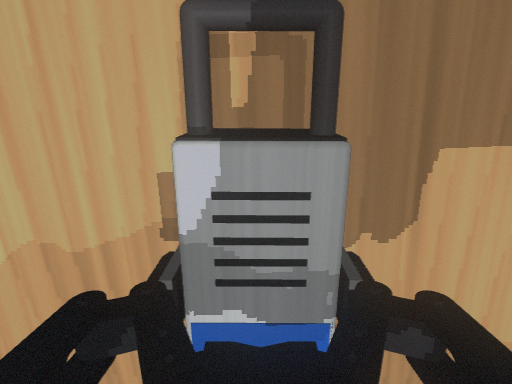

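Held with both pads, centred as for yellow. Lifting.

{"fn": "carry_out", "kwargs": {"targets": [[[0,0,-0.4,0],[0,0,-1.2,0],[0,0,-2.4,0],[0,0,-3.8,0],[0,0,-5.4,0],[0,0,-7,0],[0,0,-8.6,0],[0,0,-10.2,0],[0,0,-11.8,0],[0,0,-13.4,0],[0,0,-15,0],[0,0,-16.6,0],[0,0,-17.6,0],[0,0,-18.2,0],[0,0,-18.4,0],[0,0,-18.4,0]]]}}

```text
time: 19.43
tool_pos: [0.6334, -0.0213, 0.1913]
tcp_rot: [0.0, -0.692, 0.722, 0.0]
wrist_force: [0.5, -0.5, -8.7]
opening: 0.063
```

```bash
python3 - 2>/dev/null <<'E'
from h import *
im,d,X,s=wrist('w12')
shift([.5502,-.2136,.19],186.2)
E
```

```text
t 19.48 pos [ 0.6331 -0.0212  0.1906] yawy 177.5 open 0.0626 tilt [-0.001  0.    -1.   ] F [ 0.5 -0.8 -7.8]
shift cm [19.58  7.44  0.06] turn -0.152
```

View pics/w12.png

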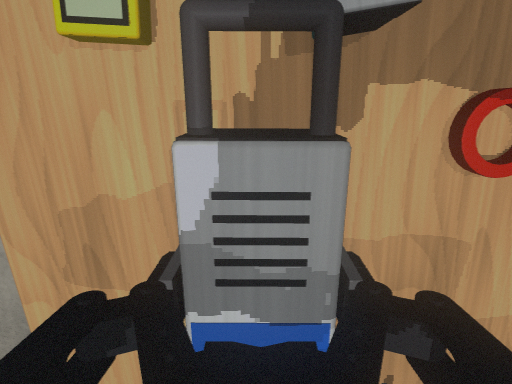

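No slip. Moving over the stack.

{"fn": "carry_out", "kwargs": {"targets": [[[0.4,0.2,0,-0.004],[1.4,0.5,0,-0.012],[2.8,1.1,0,-0.022],[4.4,1.7,0,-0.034],[6.1,2.3,0,-0.047],[7.8,3,0,-0.06],[9.5,3.6,0,-0.073],[11.2,4.3,0,-0.086],[12.9,4.9,0,-0.1],[14.6,5.5,0,-0.113],[16.2,6.2,0,-0.126],[17.6,6.7,0,-0.137],[18.7,7.1,0,-0.145],[19.3,7.3,0,-0.15],[19.6,7.4,0,-0.152],[19.6,7.4,0,-0.152],[19.6,7.4,0,-0.152]]]}}

```text
time: 20.9
tool_pos: [0.5509, -0.2137, 0.1911]
tcp_rot: [-0.0, 0.744, -0.668, -0.0]
wrist_force: [-0.0, -0.1, -7.6]
opening: 0.0628
```

{"fn": "carry_out", "kwargs": {"targets": [[[0,0,0.5,0],[0,0,1.5,0],[0,0,3,0],[0,0,4.5,0],[0,0,6,0],[0,0,7.1,0],[0,0,7.8,0],[0,0,8,0],[0,0,8,0],[0,0,8,0]]]}}

```text
time: 21.73
tool_pos: [0.5515, -0.214, 0.1118]
tcp_rot: [-0.0, 0.744, -0.668, 0.0]
wrist_force: [0.1, -0.2, -8.6]
opening: 0.0628
```

```bash
cat > chk.py <<'E'
from h import *
import sys
n=sys.argv[1]; dz=float(sys.argv[2])
im,d=robot.camera('scene'); save(n,cv2.resize(im[100:260,130:290],None,fx=3.7,fy=3.7)); P=world('scene',d)
shift([.5502,-.2136,.101],186.2)
a=np.radians(96.3); e=np.array([np.cos(a),np.sin(a)]); nn=np.array([-e[1],e[0]])
q=P[...,:2]-[.5494,-.2161]; u=q@e; v=q@nn
near=(d>0)&(abs(u)<.08)&(abs(v)<.05)
for lo,hi in[(.008,.038),(.054,.084),(.1+dz,.13+dz)]:
    m=near&(P[...,2]>lo)&(P[...,2]<hi)&(v<-.02)
    U=u[m]; V=v[m]; k=abs(U)<.05
    pf=np.polyfit(U[k],V[k],1)
    print(lo,m.sum(),'u',np.round(np.percentile(U,[1,3,50,97,99])*1e3,1),'v med',round(np.median(V)*1e3,1),'slope',np.round(pf,4))
E
python3 chk.py s13 0.012 2>/dev/null
```

```text
t 21.78 pos [ 0.5517 -0.2142  0.1121] yawy -173.78 open 0.0625 tilt [ 0.002 -0.001 -1.   ] F [ 0.6  0.1 -8. ]
shift cm [-0.07  0.15  1.11] turn 0.0
0.008 281 u [-76.5 -71.3  -7.5  55.9  59. ] v med -34.7 slope [-0.0004 -0.035 ]
0.054 291 u [-76.7 -70.8  -4.6  55.6  58.6] v med -33.8 slope [-0.0025 -0.0341]
0.112 310 u [-76.6 -70.5 -10.2  54.6  57.3] v med -34.8 slope [-0.0035 -0.0362]
```

View pics/s13.png

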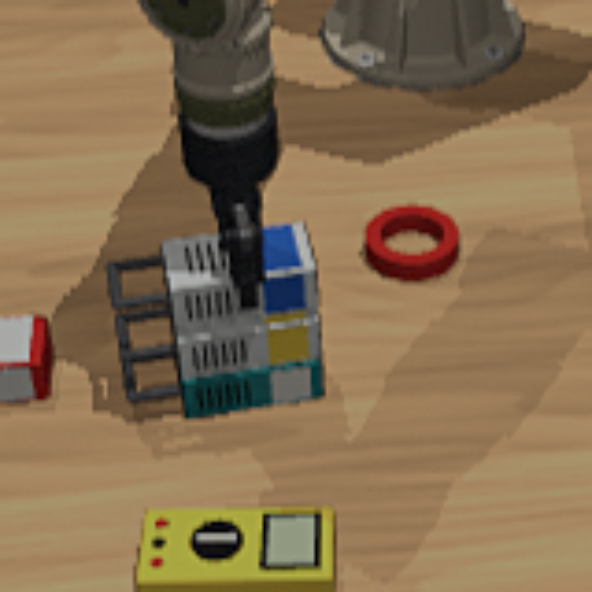

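Blue is aligned over yellow within about 1.5 mm and its handle is on the same side. I'm lowering it with a 1 mm correction.

{"fn": "carry_out", "kwargs": {"targets": [[[-0.1,0.1,0,0],[-0.1,0.1,0.3,0],[-0.1,0.1,0.6,0],[-0.1,0.1,0.8,0],[-0.1,0.1,0.95,0],[-0.1,0.1,0.95,0],[-0.1,0.1,0.95,0]]]}}

```text
time: 22.37
tool_pos: [0.5498, -0.213, 0.1016]
tcp_rot: [-0.0, 0.744, -0.668, -0.0]
wrist_force: [0.7, 0.3, -8.5]
opening: 0.063
```

{"fn": "carry_out", "kwargs": {"targets": [[[0,0,0.05,0],[0,0,0.1,0],[0,0,0.1,0],[0,0,0.1,0]]]}}

```text
time: 22.7
tool_pos: [0.5501, -0.2131, 0.1011]
tcp_rot: [-0.0, 0.744, -0.668, 0.0]
wrist_force: [-1.3, 0.1, -4.7]
opening: 0.063
```

{"fn": "carry_out", "kwargs": {"targets": [[[0,0,0.05,0],[0,0,0.1,0],[0,0,0.1,0],[0,0,0.1,0]]]}}

```text
time: 23.03
tool_pos: [0.5501, -0.2131, 0.101]
tcp_rot: [-0.0, 0.744, -0.668, 0.001]
wrist_force: [-4.7, 1.5, 5.7]
opening: 0.0631
```

{"fn": "carry_out", "kwargs": {"targets": [[[0,0,0,0],[0,0,0,0],[0,0,0,0],[0,0,0,0],[0,0,0,0],[0,0,0,0]]], "grip": 0}}

```text
time: 23.53
tool_pos: [0.5501, -0.2131, 0.0997]
tcp_rot: [-0.0, 0.744, -0.668, 0.0]
wrist_force: [0.0, 0.2, 0.4]
opening: 0.0852
```

{"fn": "carry_out", "kwargs": {"targets": [[[0,0,-0.5,0],[0,0,-1.5,0],[0,0,-3,0],[0,0,-5,0],[0,0,-8,0],[0,0,-11,0],[0,0,-13,0],[0,0,-13,0],[0,0,-13,0],[0,0,-13,0]]]}}

```text
time: 24.37
tool_pos: [0.5498, -0.2129, 0.2297]
tcp_rot: [-0.0, 0.744, -0.668, -0.0]
wrist_force: [-0.7, 0.1, 0.3]
opening: 0.0854
```

```bash
python3 chk.py s14 0 2>/dev/null; python3 - 2>/dev/null <<'E'
from h import *
im,d,X,s=wrist('w14')
m=(d>0)&(abs(X[...,0]-.55)<.1)&(abs(X[...,1]+.215)<.1)
print(body(X,m,.128,.15))
E
```

```text
t 24.42 pos [ 0.5494 -0.2127  0.2289] yawy -173.79 open 0.085 tilt [-0.001  0.001 -1.   ] F [ 0.8  0.2 -0.3]
shift cm [ 0.11 -0.09 12.79] turn 0.0
0.008 285 u [-76.4 -70.9  -7.5  56.2  58.9] v med -35.0 slope [-0.0051 -0.035 ]
0.054 301 u [-76.7 -70.6  -5.5  55.5  59. ] v med -33.6 slope [-0.0052 -0.0335]
0.1 320 u [-77.2 -71.9  -3.5  56.9  60.1] v med -33.4 slope [-0.0089 -0.0335]
(array([ 549.8, -214. ,   96.1,  121.7,   64.7,   96.2]), array([ 550.4, -219.2]), np.float64(0.1366))
```

View pics/s14.png

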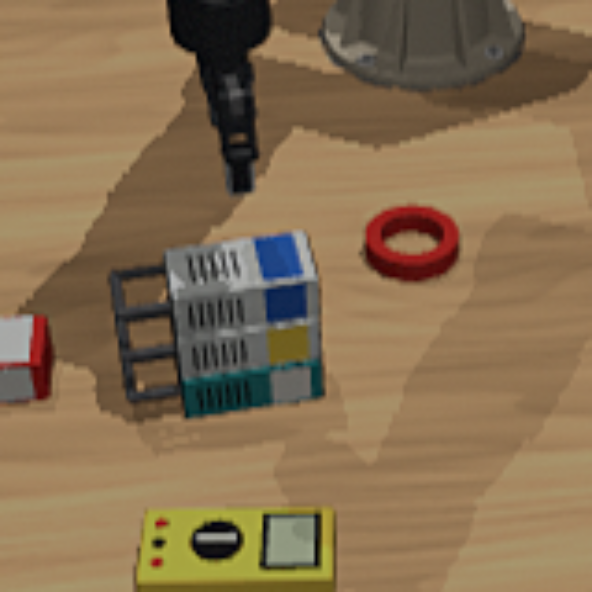

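View pics/w14.png

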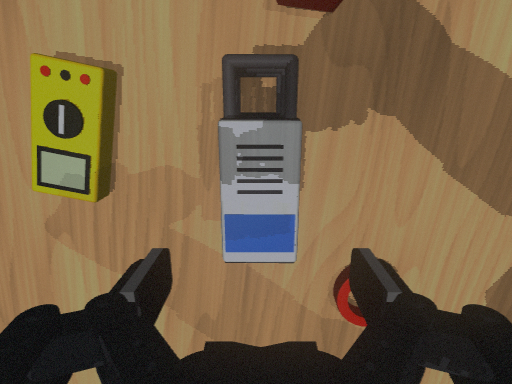

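Both pictures show the three-unit column flush with its handles aligned. In the wrist view blue is at columns 220–300, rows 120–262, and the gripper is clear of it. I'm handing in.

```bash
python3 -c "
from station import robot
print(robot.job_done())"
```

```text
the job is handed in; nothing more can be done
None
```

The job is handed in: the yellow unit stands on the teal base and the blue unit on the yellow one, with all three handles on the same side. It took about 24 s of the 72 s allowed; no verdict was reported.

I drew the yellow unit about 138 mm out of the bay by its handle and let it go on the bench. I then took it across its body, set it on the base, and stacked the blue unit the same way.

**Last checks, against the 8 mm and 0.1 rad limits:**

| Check | Result |
|---|---|
| Blue on yellow, centres (wrist camera) | 0.4 mm and 0.6 mm apart in x and y |
| Yellow on base, centres (wrist against overhead camera) | 0.8 mm and 1.5 mm apart in x and y |
| Angles of the three units | within about 0.3° of each other |
| Side and rear faces (scene camera) | flush to about 1.5 mm |
| Top of blue | 0.137 m measured, 0.138 m expected |
| Gripper | open, about 13 cm above its release height, no force at the wrist |

**Disagreements:**
- Just before lowering yellow, the scene camera showed it about 3 mm too far towards the handle side, though the arm's own position explained only 1 mm of that. I shifted it 2.5 mm, and the later checks agreed.
- The overhead and wrist cameras differed by about 2 mm on where the blue unit was; I used the wrist camera's figure.

The spray can, multimeter, tape roll and red look-alike were never touched. I did not measure their positions again at the end.

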